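Feel the slip bulbs and sort soft from hard

TASK

Pinch each of the three rubber slip bulbs gently across its cheeks (under 20 N, or it splits) to feel whether it still gives or has set hard with dried clay. Stand every soft bulb on the plywood ware board and every hard one in the shallow rimmed soaking tub, upright and let go, without disturbing the other things on the table.

Things in the scene. Friction and masses are not known exactly. Their poses are not given: they have to be found in the camera images.
- bulb_a: Dark brown rubber squeeze bulb, upright; all three look alike. Pillow-shaped, 66 mm long (x) and 44 mm thick (y) between two flat cheeks (53 x 33 mm, centres 32 mm above the underside); foot 60 x 34 mm; white nozzle on top, 68 mm high in all; about 110 g. Origin: centre of the underside; z up, y through the cheeks. Looks, weight and place do not tell soft from hard.
- bulb_b: Slip bulb, same shape, size and origin as bulb_a. Firmness of all three: pinched across the cheeks (along y) a soft bulb gives 4 to 6 mm in all under 3 N and 10 mm (its stop) from 8 N on; one set hard gives less than 2 mm under 8 N. They spring back when let go. Along x every bulb is stiff.
- bulb_c: Slip bulb, same shape, size and origin as bulb_a. Like the others it splits if a finger presses on it with more than 20 N. How many of the three are hard is not told: feel each.
- board: plywood ware board, a flat slab without rim, 260 x 140 x 15 mm, fixed to the table. Origin: centre of its underside; x along its length, z up; its top is 15 mm above the origin.
- tub: shallow empty dark grey soaking tub, 260 x 160 mm, rim 18 mm high, walls 5 mm, inner floor 5 mm above the table; fixed. Origin: centre of its underside; x along its length, z up.
- flower1: unfired white clay flower, about 75 mm across and 56 mm high; leave alone. Origin: centre of its underside.
- flower2: unfired white clay flower, about 75 mm across and 56 mm high; leave alone. Origin: centre of its underside.
- flower3: unfired white clay flower, about 75 mm across and 56 mm high; leave alone. Origin: centre of its underside.
- petal1: flat white clay petal, about 50 x 34 x 6 mm, lying between the bulbs; leave alone. Origin: underside, under its round end.
- petal2: flat white clay petal, about 50 x 34 x 6 mm, lying between the bulbs; leave alone. Origin: underside, under its round end.
- glaze: small glaze jar, 60 mm across, 70 mm high; leave alone. Origin: centre of its underside.
- bulb_a_tip (a point): tip of the nozzle of bulb_a, on its upright axis, 68 mm above its underside.
- bulb_b_tip (a point): tip of the nozzle of bulb_b, on its upright axis, 68 mm above its underside.
- bulb_c_tip (a point): tip of the nozzle of bulb_c, on its upright axis, 68 mm above its underside.
Mind the look-alikes: they are no part of the job. What is shaped like the bulb_c but blue, green or yellow is not meant.

How it is judged:
By the outcome, as a careful person would: the job done as asked, in the order asked, and still so for the second after the job is handed in, with the robot touching nothing.
It also fails if it takes over 72 s, if anything falls off the work surface, if the arm or the gripper's body presses on something with over 40 N, if the wrist force passes 120 N, or if a joint passes its speed limit or range.

ROBOT

A 6-joint arm with a two-finger parallel gripper is mounted at the origin on the work surface. World frame = base frame: x ahead of the robot, y to its left, z up, the work surface at z = 0. Lengths are in mm, angles in rad, forces in N, time in s.
With the tool pointing down it reaches from about 350 to 775 mm from the base axis. Payload 7.3 kg.
Tool frame: the origin (TCP) lies midway between the tips of the shut fingers; the grasp point (between the pads) lies 19 mm behind it; x points along the fingers, z is the direction in which the jaws open and shut, and the axes are right-handed (so a half turn about x gives the same grasp; the last joint's range is limited). The gripper opens to 92 mm and grips with 3 to 60 N. Pads are 19 mm wide; open, the fingers measure 130 mm over their backs; the gripper's body (75 mm by 190 mm) begins 47 mm behind the grasp point.
Start: joints at [-1.412, 0.342, 1.524, -0, 1.275, -0.146], TCP at [157.576, -500.814, 226.741] pointing down, gripper open.
Joint ranges: [-2.53, 2.53], [-0.77, 2.02], [0.04, 2.7], [-1, 4.14], [0.28, 2.66], [-3.11, 3.11]. Speed limits (rad/s): [2.57, 2.57, 3.14, 3.14, 3.14, 3.14].

INTERFACE

Orientations are given as [roll, pitch, yaw] about the fixed x, y, z axes, in that order (R = Rz(yaw) Ry(pitch) Rx(roll)).
In Python, from plant import monitor, optics, close_job gives the robot as it stands.
- The arm moves only by the tool send_rows, never from a script. Its argument "commands" is a list that holds one entry, the list of rows, each a list of 5 numbers: the shift along the tool's x, y, z in m, then the turn about the tool's x in degrees, then the finger opening in m, from 0 to 0.0918. A call has 1 to 10 rows; each row shifts and turns the pose as measured when the row begins, along the tool's axes as they then stand; what a row does not reach is not made up. A row lasts 1/12 s, in which the tool goes at most 41.7 mm and 7.16 degrees, less where a joint would pass 70% of its speed; a pose out of reach is approached as far as the arm can. A call with a gripper value outside its range is refused whole. The fingers move at their own pace and stop on an object; the grip force is fixed at half the most. Time passes only in rows, so rows that do not move let the fingers close. It gives the time, the measured TCP pose, the force and the opening at its end, in the units of the state.
- monitor.get_obs(): the state, without advancing time (a new reading comes with each control period).
- optics.capture(name): name is "side" or "top"; returns a dict with "color" (384x512x3 uint8, blue, green, red), "camera_matrix" (3x3 intrinsics, pixels), "camera_from_world" (4x4, takes a point from world to camera coordinates). Camera axes: x right, y down, z forward; pixel columns grow to the right and rows downward; lengths in mm; the calibration is good to about 2 mm. A picture is of the moment at which its call begins. There is no depth.
- close_job(): hands the job in, once; it reports no verdict.
The state is a dict: "time": time; "joint_positions": joint angles; "dq": joint speeds; "tau": joint torques, N m; "tool_pos": TCP position; "tcp_rot": TCP orientation; "contact_force": force on the tool from outside, world axes, zero at the start; "moment": the same for the moment, N m; "grip_width": finger opening in mm.
Only numpy, scipy, OpenCV 4.12 (cv2) and the standard library are available. Lean on these libraries where they do the work, as an engineer would, in place of code of your own. Each camera call takes 0.05 s, during which the arm holds its last target.

## Working session

There is one attempt and no reset: what is moved stays moved. The work goes in short steps, Python scripts to look and compute and a tool call to move; the robot and the scene stay as the last step left them, time stands still between calls to the robot, and variables do not carry over. Pictures are saved under pics/ and viewed, and the job is handed in when it is done.

Besides the shell and the picture viewer there is one more tool, called by a JSON object that holds its "method" and its "body". send_rows: Moves the arm, as the interface text tells. Its arguments: {"type":"object","properties":{"commands":{"type":"array","items":{"type":"array","items":{"type":"array","items":{"type":"number"}}}}},"required":["commands"]}

```bash
ls; mkdir -p pics
python3 - <<'E'
from plant import monitor, optics
import cv2
o=monitor.get_obs(); print(o)
for n in("top","side"):
    c=optics.capture(n); cv2.imwrite(f"pics/{n}0.png",c["color"]); print(n,c["camera_matrix"].tolist(),c["camera_from_world"].round(4).tolist())
E
```

```text
pics
{'time': 0.0, 'joint_positions': array([-1.41204028e+00,  3.42702471e-01,  1.52503160e+00, -2.38894818e-05,
        1.27541557e+00, -1.45993009e-01]), 'dq': array([-0.00207595, -0.00072747,  0.00167593, -0.00073484,  0.00034297,
        0.00063757]), 'tau': array([-9.64684477e-05, -4.31239057e+01, -2.44218546e+01,  7.18376599e-02,
        5.60569740e-02, -1.14897407e-04]), 'tool_pos': array([ 157.47872527, -500.38360018,  226.05039718]), 'tcp_rot': array([3.01027054, 1.56923917, 1.74423024]), 'contact_force': array([ 0.36753906,  0.49713975, -0.01530945]), 'moment': array([ 0.02067659, -0.00915923, -0.01280827]), 'grip_width': 91.68796650740317}
top [[367.6591726554612, 0.0, 256.7310180180183], [0.0, 367.6591726554612, 194.9195359512743], [0.0, 0.0, 1.0]] [[0.0087, -0.9999, -0.0057, -2.9485], [-0.9914, -0.0079, -0.1309, 531.7271], [0.1309, 0.0068, -0.9914, 731.5871], [0.0, 0.0, 0.0, 1.0]]
side [[401.1519665635634, 0.0, 252.3009477943697], [0.0, 401.1519665635634, 186.54029670029584], [0.0, 0.0, 1.0]] [[-0.9923, -0.1225, -0.0163, 533.9388], [-0.0816, 0.7486, -0.658, 92.8274], [0.0928, -0.6516, -0.7529, 829.4748], [0.0, 0.0, 0.0, 1.0]]
```

View pics/top0.png

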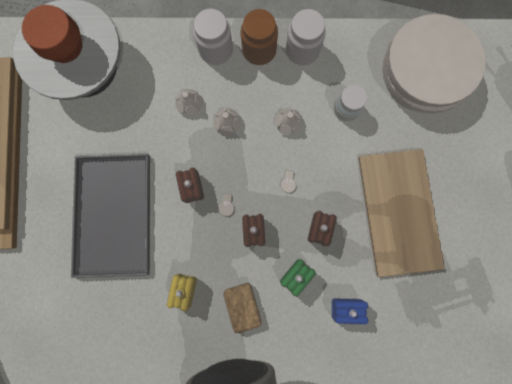

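View pics/side0.png

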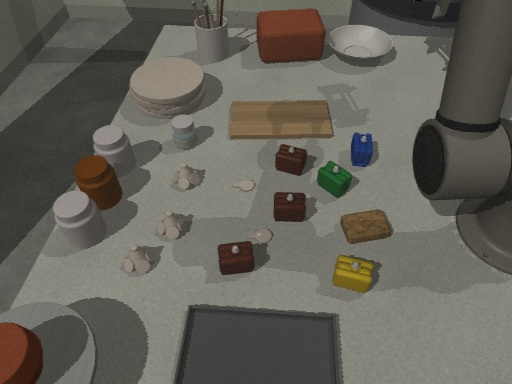

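Top view: three brown bulbs near (189,185), (254,230) and (322,228). The tub is at (112,216), the board at (400,212), the petals at (227,206) and (289,182), and the flowers above them. Next I'll measure the bulbs.

```bash
cat > h.py <<'E'
import numpy as np, cv2
from plant import monitor, optics
def cap(n): return optics.capture(n)
def ray(c,u,v,z):
    K=c["camera_matrix"];T=c["camera_from_world"];R=T[:3,:3];t=T[:3,3]
    o=-R.T@t; d=R.T@np.linalg.inv(K)@np.array([u,v,1.]); return o+d*(z-o[2])/d[2]
def proj(c,p):
    q=c["camera_from_world"]@np.array([*p,1.]); q=c["camera_matrix"]@q[:3]; return q[:2]/q[2]
def brown(img):
    h=cv2.cvtColor(img,cv2.COLOR_BGR2HSV)
    return ((h[...,2]<95)&(h[...,1]>70)&((h[...,0]<14)|(h[...,0]>165))).astype(np.uint8)
def crop(c,u,v,r,s): 
    u,v=int(u),int(v); return cv2.resize(c["color"][max(0,v-r):v+r,max(0,u-r):u+r],None,fx=s,fy=s,interpolation=cv2.INTER_CUBIC)
E
python3 - <<'E'
from h import *
t=cap("top");s=cap("side")
cv2.imwrite("pics/c1.png",np.hstack([crop(t,u,v,24,5) for u,v in((189,185),(254,230),(322,228))]))
cv2.imwrite("pics/c2.png",np.hstack([crop(s,u,v,26,5) for u,v in((236,257),(290,206),(291,159))]))
m=brown(t["color"]); cs,_=cv2.findContours(m,cv2.RETR_EXTERNAL,cv2.CHAIN_APPROX_NONE)
for c in cs:
    if cv2.contourArea(c)>150: 
        r=cv2.minAreaRect(c);print(r, [ray(t,*p,40)[:2].round(0).tolist() for p in cv2.boxPoints(r)])
# board/tub corners
for nm,z,P in(("board",15,((360,153),(422,149),(443,269),(378,276))),("tub",18,((76,156),(149,155),(149,274),(73,276)))):
    print(nm,[ray(t,*p,z)[:2].round(0).tolist() for p in P])
for nm,z,P in(("fl",28,((188,100),(226,120),(288,121))),("pet",3,((289,182),(227,206))),("glaze",70,((353,96),))):
    print(nm,[ray(t,*p,z)[:2].round(0).tolist() for p in P])
E
```

```text
((252.76333618164062, 229.94911193847656), (29.13532257080078, 18.292728424072266), 86.18592071533203) [[487.0, 30.0], [490.0, -8.0], [431.0, -12.0], [428.0, 25.0]]
((322.0294494628906, 227.8823699951172), (20.372989654541016, 29.83188247680664), 14.03624439239502) [[440.0, -105.0], [499.0, -120.0], [489.0, -161.0], [430.0, -145.0]]
((187.60244750976562, 183.97805786132812), (27.86737060546875, 18.229032516479492), 77.90524291992188) [[577.0, 171.0], [586.0, 134.0], [529.0, 120.0], [520.0, 157.0]]
((260.39111328125, 44.91089630126953), (36.71687316894531, 36.020347595214844), 84.2894058227539) [[901.0, 40.0], [910.0, -39.0], [824.0, -47.0], [816.0, 31.0]]
((61.467987060546875, 44.21498107910156), (38.482933044433594, 48.604469299316406), 47.56377029418945) [[856.0, 501.0], [934.0, 428.0], [867.0, 366.0], [791.0, 439.0]]
board [[628.0, -222.0], [638.0, -356.0], [382.0, -387.0], [367.0, -252.0]]
tub [[616.0, 394.0], [619.0, 236.0], [367.0, 224.0], [361.0, 382.0]]
fl [[740.0, 153.0], [696.0, 69.0], [694.0, -65.0]]
pet [[565.0, -68.0], [511.0, 66.0]]
glaze [[734.0, -195.0]]
```

View pics/c1.png

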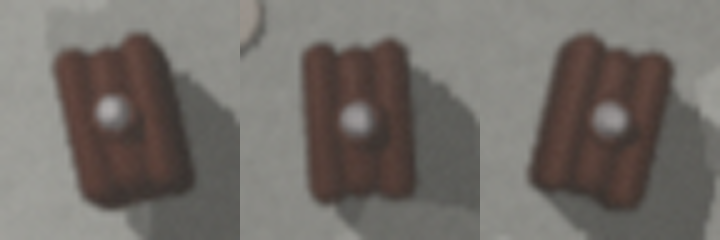

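View pics/c2.png

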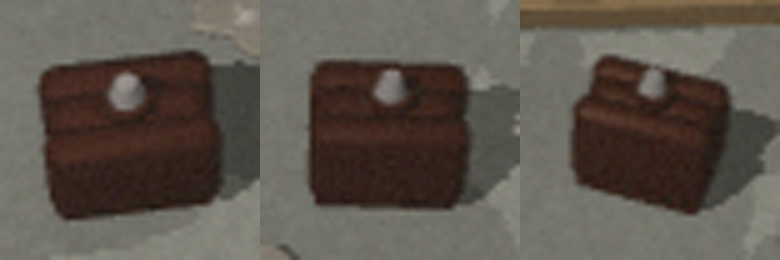

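```bash
cat >> h.py <<'E'
from scipy.spatial.transform import Rotation as Ro
def tri(a,pa,b,pb):
    P=[c["camera_matrix"]@c["camera_from_world"][:3] for c in(a,b)]
    X=cv2.triangulatePoints(P[0],P[1],np.array(pa,float).reshape(2,1),np.array(pb,float).reshape(2,1)); return (X[:3]/X[3]).ravel()
def state():
    o=monitor.get_obs(); R=Ro.from_euler('xyz',o["tcp_rot"]).as_matrix()
    print("t",round(o["time"],2),"pos",o["tool_pos"].round(1),"w",round(o["grip_width"],2),"F",o["contact_force"].round(2),"M",o["moment"].round(2)); return o,R
def move(target, yaw=None):
    """target TCP mm; yaw (deg): direction of tool z mod 180. prints tool-frame shift (mm) and turn"""
    o,R=state(); d=R.T@(np.array(target)-o["tool_pos"]); 
    cur=np.degrees(np.arctan2(R[1,2],R[0,2])); print("tool axes x",R[:,0].round(3),"y",R[:,1].round(3),"z yaw",cur.round(2))
    print("shift tool mm",d.round(1))
    if yaw is not None:
        e=(yaw-cur+90)%180-90; print("world yaw err",round(e,2)," -> turn about tool x",round(-e,2), "j6",o["joint_positions"][5].round(2))
E
python3 - <<'E'
from h import *
t=cap("top");s=cap("side")
for a,b in(((187.2,182.8),(210+126/5-.4,231+76/5-.4+2)),((253.2,229.2),(264+131/5-.4,180+74/5-.4+2)),((323.6,227.2),(265+132/5-.4,133+70/5-.4+2))):
    X=tri(t,a,s,b); print(X.round(1), ray(t,*a,64).round(1), proj(t,X)-a, proj(s,X)-b)
for p in((299,278),(242,307),(352,312),(180,292)): print(ray(t,*p,50).round(0))
move((458,9,100),94.8)
m=cv2.cvtColor(t["color"],cv2.COLOR_BGR2HSV)
E
```

```text
[551.9 142.1  62.2] [551.4 141.7  64. ] [ 0.00304606 -0.0992913 ] [0.08936651 0.01838774]
[459.1   7.7  62.4] [459.3   7.7  64. ] [-0.00903315  0.15902374] [-0.12872804 -0.01854958]
[ 464.6 -131.6   64.5] [ 464.5 -131.7   64. ] [ 0.00486949 -0.09377077] [0.06799202 0.01023303]
[364. -84.  50.]
[307.  28.  50.]
[ 300. -187.   50.]
[335. 151.  50.]
t 0.3 pos [ 157.6 -500.7  226.5] w 91.74 F [-0.3   1.08  1.01] M [0.03 0.03 0.01]
tool axes x [-0.  0. -1.] y [0.954 0.3   0.   ] z yaw -72.53
shift tool mm [ 126.7  439.6 -396. ]
world yaw err -12.67  -> turn about tool x 12.67 j6 -0.15
```

{"method": "send_rows", "body": {"commands": [[[0, 0, 0, 6.4, 0.07], [0, 0, 0, 6.4, 0.07], [0, 0, 0, 6.4, 0.07], [0, 0, 0, 6.4, 0.07], [0, 0, 0, 6.2, 0.07], [0, 0, 0, 0, 0.07]]]}}

```text
time: 0.8
tool_pos: [157.5, -500.3, 226.0]
tcp_rot: [-2.715, 1.569, 1.722]
contact_force: [0.1, 0.4, -0.5]
grip_width: 70.0
```

```bash
python3 -c "
from h import *
move((464.6,-131.6,120),75.7)"
```

```text
t 0.8 pos [ 157.5 -500.3  226. ] w 70.02 F [ 0.1   0.35 -0.47] M [0.03 0.06 0.01]
tool axes x [-0.     0.002 -1.   ] y [ 0.962 -0.272 -0.001] z yaw -105.8
shift tool mm [ 106.5  195.2 -438.2]
world yaw err 1.5  -> turn about tool x -1.5 j6 0.43
```

{"method": "send_rows", "body": {"commands": [[[0, 0.0155, -0.035, 0, 0.07], [0, 0.0155, -0.035, 0, 0.07], [0, 0.0155, -0.035, 0, 0.07], [0, 0.0155, -0.035, 0, 0.07], [0, 0.0155, -0.035, 0, 0.07], [0, 0.0155, -0.035, 0, 0.07], [0, 0.0155, -0.035, 0, 0.07], [0, 0.0155, -0.035, 0, 0.07], [0, 0.0155, -0.035, 0, 0.07], [0, 0.0155, -0.035, -1.5, 0.07]]]}}

```text
time: 1.63
tool_pos: [402.7, -196.1, 225.1]
tcp_rot: [0.359, 1.569, -1.438]
contact_force: [1.2, -0.6, -0.2]
grip_width: 70.1
```

```bash
python3 -c "
from h import *
move((464.6,-131.6,120),75.7)"
```

```text
t 1.63 pos [ 402.7 -196.1  225.1] w 70.08 F [ 1.18 -0.6  -0.2 ] M [-0.01  0.   -0.03]
tool axes x [ 0.    -0.002 -1.   ] y [ 0.974 -0.224  0.001] z yaw -102.97
shift tool mm [105.   45.7 -76.9]
world yaw err -1.33  -> turn about tool x 1.33 j6 1.17
```

{"method": "send_rows", "body": {"commands": [[[0.0, 0.02, -0.034, 1, 0.07], [0.01, 0.02, -0.034, 0, 0.07], [0.03, 0.006, -0.009, 0, 0.07], [0.035, 0, 0, 0, 0.07], [0.03, 0, 0, 0, 0.07], [0, 0, 0, 0, 0.07], [0, 0, 0, 0, 0.07]]]}}

```text
time: 2.22
tool_pos: [474.4, -121.2, 119.7]
tcp_rot: [1.387, 1.56, -0.39]
contact_force: [0.8, 0.5, -0.1]
grip_width: 70.0
```

```bash
python3 -c "
from h import *
move((464.6,-131.6,14),75.7)
t=cap('top');s=cap('side')
cv2.imwrite('pics/d1.png',np.hstack([crop(t,322,215,50,5),crop(s,291,159,50,5)[:,:300]]))"
```

```text
t 2.22 pos [ 474.4 -121.2  119.7] w 70.04 F [ 0.77  0.49 -0.12] M [0.04 0.03 0.04]
tool axes x [ 0.01  -0.004 -1.   ] y [ 0.979 -0.204  0.011] z yaw -101.79
shift tool mm [105.6  -8.6  12. ]
world yaw err -2.51  -> turn about tool x 2.51 j6 1.37
```

View pics/d1.png

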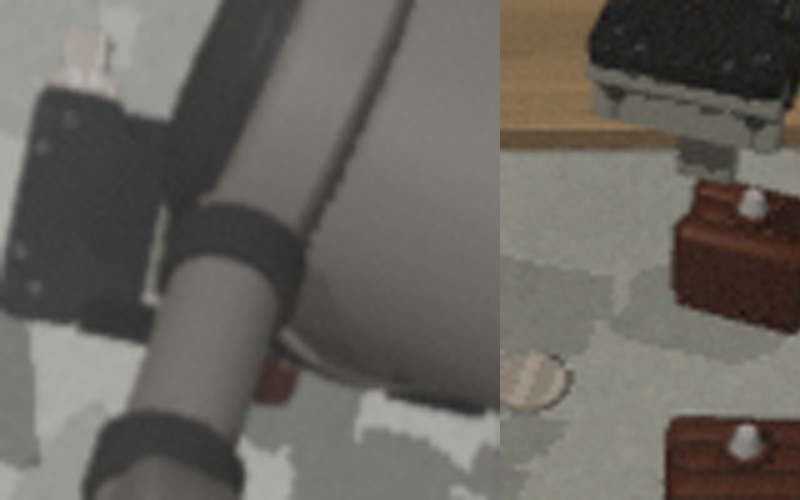

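{"method": "send_rows", "body": {"commands": [[[0, -0.0085, 0.012, 2.5, 0.07], [0, 0, 0, 0, 0.07], [0, 0, 0, 0, 0.07]]]}}

```text
time: 2.57
tool_pos: [466.1, -134.0, 125.8]
tcp_rot: [1.414, 1.549, -0.408]
contact_force: [1.0, -0.2, 0.1]
grip_width: 70.1
```

```bash
python3 -c "
from h import *
move((464.6,-131.6,14),75.7)"
```

```text
t 2.57 pos [ 466.1 -134.   125.8] w 70.09 F [ 0.95 -0.25  0.13] M [0.08 0.02 0.01]
tool axes x [ 0.02  -0.009 -1.   ] y [ 0.968 -0.249  0.021] z yaw -104.42
shift tool mm [111.8  -4.5  -2.3]
world yaw err 0.12  -> turn about tool x -0.12 j6 1.38
```

{"method": "send_rows", "body": {"commands": [[[0.01, -0.001, 0, 0, 0.066], [0.012, -0.001, -0.001, 0, 0.066], [0.012, -0.001, -0.001, 0, 0.066], [0.012, -0.001, 0, 0, 0.066], [0.008, 0, 0, 0, 0.066], [0.004, 0, 0, 0, 0.066], [0, 0, 0, 0, 0.066], [0, 0, 0, 0, 0.066]]]}}

```text
time: 3.23
tool_pos: [472.0, -135.6, 75.9]
tcp_rot: [1.41, 1.527, -0.409]
contact_force: [0.6, -0.0, 0.0]
grip_width: 66.3
```

```bash
python3 -c "
from h import *
move((464.6,-131.6,14),75.7)"
```

```text
t 3.23 pos [ 472.  -135.6   75.9] w 66.26 F [ 0.59 -0.02  0.03] M [0.05 0.06 0.03]
tool axes x [ 0.04  -0.017 -0.999] y [ 0.969 -0.245  0.043] z yaw -104.22
shift tool mm [ 61.5 -10.8  -2.5]
world yaw err -0.08  -> turn about tool x 0.08 j6 1.38
```

{"method": "send_rows", "body": {"commands": [[[0, 0, 0, 0, 0.066], [0, 0, 0, 0, 0.066], [0, 0, 0, 0, 0.066], [0, 0, 0, 0, 0.066], [0, 0, 0, 0, 0.066]]]}}

```text
time: 3.65
tool_pos: [473.6, -136.2, 78.3]
tcp_rot: [1.408, 1.523, -0.41]
contact_force: [-0.0, -0.4, -0.3]
grip_width: 65.9
```

```bash
python3 -c "
from h import *
move((464.6,-131.6,14),75.7);print(monitor.get_obs()['joint_positions'],monitor.get_obs()['dq'])"
```

```text
t 3.65 pos [ 473.6 -136.2   78.3] w 65.94 F [-0.01 -0.38 -0.28] M [0.06 0.07 0.01]
tool axes x [ 0.044 -0.019 -0.999] y [ 0.968 -0.245  0.047] z yaw -104.2
shift tool mm [ 63.7 -12.9  -2.8]
world yaw err -0.1  -> turn about tool x 0.1 j6 1.38
[-4.36525664e-01  4.41002099e-01  1.84749028e+00  1.75985325e-03
  8.04985593e-01  1.38068544e+00] [ 0.00018061 -0.00460011 -0.00104242  0.00091006  0.00090311 -0.00099475]
```

{"method": "send_rows", "body": {"commands": [[[-0.03, 0, 0, 0, 0.066], [0, 0, 0, 0, 0.066], [0, 0, 0, 0, 0.066]]]}}

```text
time: 3.9
tool_pos: [471.8, -135.4, 108.8]
tcp_rot: [1.41, 1.525, -0.409]
contact_force: [-0.1, 0.0, 0.1]
grip_width: 65.8
```

```bash
python3 -c "
from h import *
move((464.6,-131.6,14),75.7);print(monitor.get_obs()['joint_positions'],monitor.get_obs()['dq'])"
```

```text
t 3.9 pos [ 471.8 -135.4  108.8] w 65.78 F [-0.1   0.05  0.11] M [ 0.07  0.08 -0.  ]
tool axes x [ 0.042 -0.018 -0.999] y [ 0.969 -0.245  0.046] z yaw -104.2
shift tool mm [ 94.3 -12.2  -2.6]
world yaw err -0.1  -> turn about tool x 0.1 j6 1.38
[-4.36663335e-01  3.92218837e-01  1.81914084e+00  1.66171779e-03
  8.83969063e-01  1.38075761e+00] [ 0.00386587 -0.04880686 -0.04952877  0.00097857  0.02643966  0.00059873]
```

{"method": "send_rows", "body": {"commands": [[[-0.005, 0, 0, 0, 0.066], [-0.005, 0, 0, 0, 0.066], [-0.005, 0, 0, 0, 0.066], [-0.005, 0, 0, 0, 0.066], [-0.005, 0, 0, 0, 0.066], [-0.005, 0, 0, 0, 0.066], [0, 0, 0, 0, 0.066], [0, 0, 0, 0, 0.066]]]}}

```text
time: 4.57
tool_pos: [470.2, -134.8, 141.5]
tcp_rot: [1.41, 1.525, -0.409]
contact_force: [-0.9, -0.3, 0.9]
grip_width: 66.0
```

```bash
python3 -c "
from h import *
move((464.6,-131.6,14),75.7);print(monitor.get_obs()['joint_positions'],monitor.get_obs()['dq'])"
```

```text
t 4.57 pos [ 470.2 -134.8  141.5] w 66.02 F [-0.91 -0.31  0.93] M [ 0.03  0.05 -0.  ]
tool axes x [ 0.042 -0.018 -0.999] y [ 0.969 -0.245  0.046] z yaw -104.2
shift tool mm [127.  -12.   -2.6]
world yaw err -0.1  -> turn about tool x 0.1 j6 1.38
[-4.36779173e-01  3.44248377e-01  1.78376124e+00  1.56223640e-03
  9.67463329e-01  1.38079566e+00] [ 0.00087865 -0.01234    -0.00966371  0.00132249  0.00757012 -0.0004329 ]
```

{"method": "send_rows", "body": {"commands": [[[0, 0, 0, 0, 0.066], [0, 0, 0, 0, 0.066], [0, 0, 0, 0, 0.066], [0, 0, 0, 0, 0.066], [0, 0, 0, 0, 0.066]]]}}

```text
time: 4.98
tool_pos: [469.8, -134.6, 140.7]
tcp_rot: [1.41, 1.526, -0.408]
contact_force: [-0.3, 0.4, 0.1]
grip_width: 66.4
```

```bash
python3 -c "
from h import *
move((464.6,-131.6,14),75.7);print(monitor.get_obs()['joint_positions'],monitor.get_obs()['tau'],monitor.get_obs()['dq'])"
```

```text
t 4.98 pos [ 469.8 -134.6  140.7] w 66.45 F [-0.28  0.41  0.1 ] M [0.07 0.06 0.04]
tool axes x [ 0.041 -0.018 -0.999] y [ 0.969 -0.245  0.044] z yaw -104.2
shift tool mm [126.3 -11.3  -2.5]
world yaw err -0.1  -> turn about tool x 0.1 j6 1.38
[-4.36798915e-01  3.45196750e-01  1.78468196e+00  1.55489304e-03
  9.67102787e-01  1.38081296e+00] [ 1.40735832e-03 -3.99769056e+01 -2.11117727e+01  4.85103659e-02
 -2.80878721e-01  2.22885719e-03] [-0.00051208  0.00279526  0.00183085  0.00058853  0.00043614  0.00058647]
```

{"method": "send_rows", "body": {"commands": [[[0.008, -0.001, 0, 0, 0.066], [0.008, -0.001, 0, 0, 0.066], [0.008, -0.001, 0, 0, 0.066], [0.008, -0.001, 0, 0, 0.066], [0.008, -0.001, 0, 0, 0.066], [0.008, -0.001, -0.001, 0, 0.066], [0.008, -0.001, -0.001, 0, 0.066], [0.006, -0.001, -0.001, 0, 0.066], [0.004, -0.001, 0, 0, 0.066], [0.002, -0.001, 0, 0, 0.066]]]}}

```text
time: 5.82
tool_pos: [461.9, -129.5, 63.4]
tcp_rot: [1.413, 1.529, -0.406]
contact_force: [-0.1, 0.1, 0.2]
grip_width: 65.7
```

```bash
python3 -c "
from h import *
move((464.6,-131.6,14),75.7)"
```

```text
t 5.82 pos [ 461.9 -129.5   63.4] w 65.66 F [-0.12  0.09  0.2 ] M [0.1  0.06 0.07]
tool axes x [ 0.038 -0.016 -0.999] y [ 0.969 -0.245  0.041] z yaw -104.2
shift tool mm [49.5  1.1  1.1]
world yaw err -0.1  -> turn about tool x 0.1 j6 1.38
```

{"method": "send_rows", "body": {"commands": [[[0.007, 0, 0, 0, 0.06], [0.007, 0, 0, 0, 0.06], [0.007, 0, 0, 0, 0.06], [0.007, 0, 0.001, 0, 0.06], [0.007, 0, 0, 0, 0.06], [0.006, 0, 0, 0, 0.06], [0.004, 0, 0, 0, 0.06], [0.002, 0, 0, 0, 0.06], [0, 0, 0, 0, 0.06]]]}}

```text
time: 6.57
tool_pos: [463.9, -131.6, 11.1]
tcp_rot: [1.412, 1.529, -0.406]
contact_force: [0.0, 0.7, 1.0]
grip_width: 59.8
```

```bash
python3 -c "
from h import *
move((464.6,-131.6,14),75.7)
s=cap('side')
cv2.imwrite('pics/d2.png',crop(s,291,149,50,6))"
```

```text
t 6.57 pos [ 463.9 -131.6   11.1] w 59.84 F [0.01 0.73 0.96] M [ 0.06  0.09 -0.01]
tool axes x [ 0.038 -0.017 -0.999] y [ 0.969 -0.245  0.041] z yaw -104.2
shift tool mm [-2.8  0.8 -0.2]
world yaw err -0.1  -> turn about tool x 0.1 j6 1.38
```

View pics/d2.png

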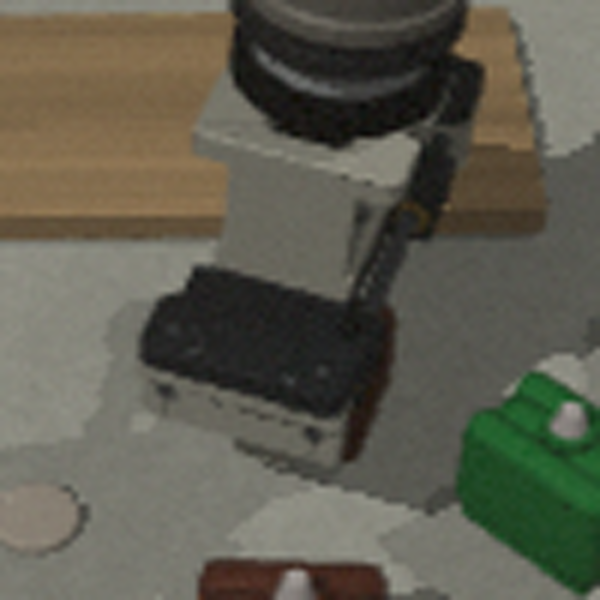

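{"method": "send_rows", "body": {"commands": [[[-0.002, 0, 0, 0, 0.052], [0, 0, 0, 0, 0.05], [0, 0, 0, 0, 0.048], [0, 0, 0, 0, 0.047]]]}}

```text
time: 6.95
tool_pos: [464.6, -131.9, 14.5]
tcp_rot: [1.41, 1.527, -0.408]
contact_force: [-0.1, -0.4, 0.1]
grip_width: 47.2
```

{"method": "send_rows", "body": {"commands": [[[0, 0, 0, 0, 0.046], [0, 0, 0, 0, 0.045]]]}}

```text
time: 7.12
tool_pos: [464.8, -132.0, 15.0]
tcp_rot: [1.408, 1.526, -0.41]
contact_force: [-0.5, 0.1, -0.3]
grip_width: 45.5
```

{"method": "send_rows", "body": {"commands": [[[0, 0, 0, 0, 0.044], [0, 0, 0, 0, 0.044]]]}}

```text
time: 7.28
tool_pos: [464.9, -132.2, 15.2]
tcp_rot: [1.405, 1.525, -0.414]
contact_force: [-0.1, -0.4, -0.3]
grip_width: 44.1
```

{"method": "send_rows", "body": {"commands": [[[0, 0, 0, 0, 0.043], [0, 0, 0, 0, 0.043]]]}}

```text
time: 7.45
tool_pos: [464.8, -132.2, 15.1]
tcp_rot: [1.404, 1.525, -0.415]
contact_force: [-0.3, 0.0, -0.3]
grip_width: 42.7
```

{"method": "send_rows", "body": {"commands": [[[0, 0, 0, 0, 0.0425], [0, 0, 0, 0, 0.0425]]]}}

```text
time: 7.62
tool_pos: [464.8, -132.2, 15.1]
tcp_rot: [1.404, 1.526, -0.414]
contact_force: [-0.3, -0.9, 0.5]
grip_width: 42.6
```

{"method": "send_rows", "body": {"commands": [[[0, 0, 0, 0, 0.042], [0, 0, 0, 0, 0.042]]]}}

```text
time: 7.78
tool_pos: [464.8, -132.2, 15.1]
tcp_rot: [1.403, 1.526, -0.415]
contact_force: [0.3, 0.2, 0.7]
grip_width: 42.1
```

{"method": "send_rows", "body": {"commands": [[[0, 0, 0, 0, 0.0415], [0, 0, 0, 0, 0.0415]]]}}

```text
time: 7.95
tool_pos: [464.8, -132.2, 15.1]
tcp_rot: [1.403, 1.525, -0.415]
contact_force: [-0.1, 0.2, -0.2]
grip_width: 41.5
```

{"method": "send_rows", "body": {"commands": [[[0, 0, 0, 0, 0.041], [0, 0, 0, 0, 0.041]]]}}

```text
time: 8.12
tool_pos: [464.8, -132.2, 15.1]
tcp_rot: [1.403, 1.526, -0.415]
contact_force: [-0.6, -0.7, -0.1]
grip_width: 41.3
```

{"method": "send_rows", "body": {"commands": [[[0, 0, 0, 0, 0.041]]]}}

```text
time: 8.2
tool_pos: [464.8, -132.2, 15.1]
tcp_rot: [1.403, 1.525, -0.415]
contact_force: [-0.1, -0.9, 0.1]
grip_width: 41.0
```

{"method": "send_rows", "body": {"commands": [[[0, 0, 0, 0, 0.041]]]}}

```text
time: 8.28
tool_pos: [464.8, -132.2, 15.1]
tcp_rot: [1.403, 1.525, -0.415]
contact_force: [0.0, -1.0, 0.7]
grip_width: 40.8
```

{"method": "send_rows", "body": {"commands": [[[0, 0, 0, 0, 0.041]]]}}

```text
time: 8.37
tool_pos: [464.9, -132.2, 15.1]
tcp_rot: [1.403, 1.525, -0.415]
contact_force: [0.0, -0.9, 0.3]
grip_width: 40.9
```

{"method": "send_rows", "body": {"commands": [[[0.001, 0, 0, 0, 0.041], [0.001, 0, 0, 0, 0.041]]]}}

```text
time: 8.53
tool_pos: [465.2, -132.4, 13.5]
tcp_rot: [1.403, 1.525, -0.415]
contact_force: [-1.0, -0.5, 2.7]
grip_width: 41.2
```

{"method": "send_rows", "body": {"commands": [[[0.001, 0, 0, 0, 0.041], [0.001, 0, 0, 0, 0.041]]]}}

```text
time: 8.7
tool_pos: [465.6, -132.6, 11.7]
tcp_rot: [1.403, 1.524, -0.415]
contact_force: [-0.0, -0.7, 3.7]
grip_width: 41.0
```

{"method": "send_rows", "body": {"commands": [[[0.001, 0, 0, 0, 0.041]]]}}

```text
time: 8.78
tool_pos: [465.8, -132.6, 10.7]
tcp_rot: [1.404, 1.523, -0.414]
contact_force: [-0.9, 0.5, 3.4]
grip_width: 41.1
```

Sliding friction levels off at about 3.5 N with a 3 mm squeeze, so this bulb (B3) is soft. I'll squeeze a bit more, then lift it.

{"method": "send_rows", "body": {"commands": [[[-0.002, 0, 0, 0, 0.041], [0, 0, 0, 0, 0.04], [0, 0, 0, 0, 0.039], [0, 0, 0, 0, 0.038], [0, 0, 0, 0, 0.037], [0, 0, 0, 0, 0.0365], [0, 0, 0, 0, 0.0365], [0, 0, 0, 0, 0.0365]]]}}

```text
time: 9.45
tool_pos: [464.5, -131.8, 11.3]
tcp_rot: [1.411, 1.527, -0.408]
contact_force: [0.4, -0.1, 0.2]
grip_width: 36.6
```

```bash
python3 -c "
from h import *
move((464.6,-131.6,120),75.7)
print(monitor.get_obs()['joint_positions'])"
```

```text
t 9.45 pos [ 464.5 -131.8   11.3] w 36.56 F [ 0.36 -0.07  0.16] M [0.01 0.04 0.03]
tool axes x [ 0.04  -0.017 -0.999] y [ 0.969 -0.245  0.043] z yaw -104.2
shift tool mm [-108.6    4.8    0.5]
world yaw err -0.1  -> turn about tool x 0.1 j6 1.38
[-0.43621514  0.54683685  1.92395721  0.00212944  0.62709096  1.38054624]
```

{"method": "send_rows", "body": {"commands": [[[-0.004, 0, 0, 0, 0.0365], [-0.008, 0, 0, 0, 0.0365], [-0.012, 0, 0, 0, 0.0365], [-0.014, 0, 0, 0, 0.0365], [-0.014, 0, 0, 0, 0.0365], [-0.014, 0, 0, 0, 0.0365], [-0.01, 0, 0, 0, 0.0365], [-0.006, 0, 0, 0, 0.0365], [0, 0, 0, 0, 0.0365]]]}}

```text
time: 10.2
tool_pos: [460.6, -130.1, 101.1]
tcp_rot: [1.41, 1.526, -0.408]
contact_force: [0.6, 0.3, -0.5]
grip_width: 36.8
```

```bash
python3 -c "
from h import *
move((425,-313,85),75.7)
s=cap('side')
cv2.imwrite('pics/d3.png',crop(s,291,139,70,6))"
```

```text
t 10.2 pos [ 460.6 -130.1  101.1] w 36.76 F [ 0.62  0.33 -0.45] M [ 0.05  0.03 -0.01]
tool axes x [ 0.041 -0.018 -0.999] y [ 0.969 -0.245  0.044] z yaw -104.2
shift tool mm [ 17.8   9.5 185.9]
world yaw err -0.1  -> turn about tool x 0.1 j6 1.38
```

View pics/d3.png

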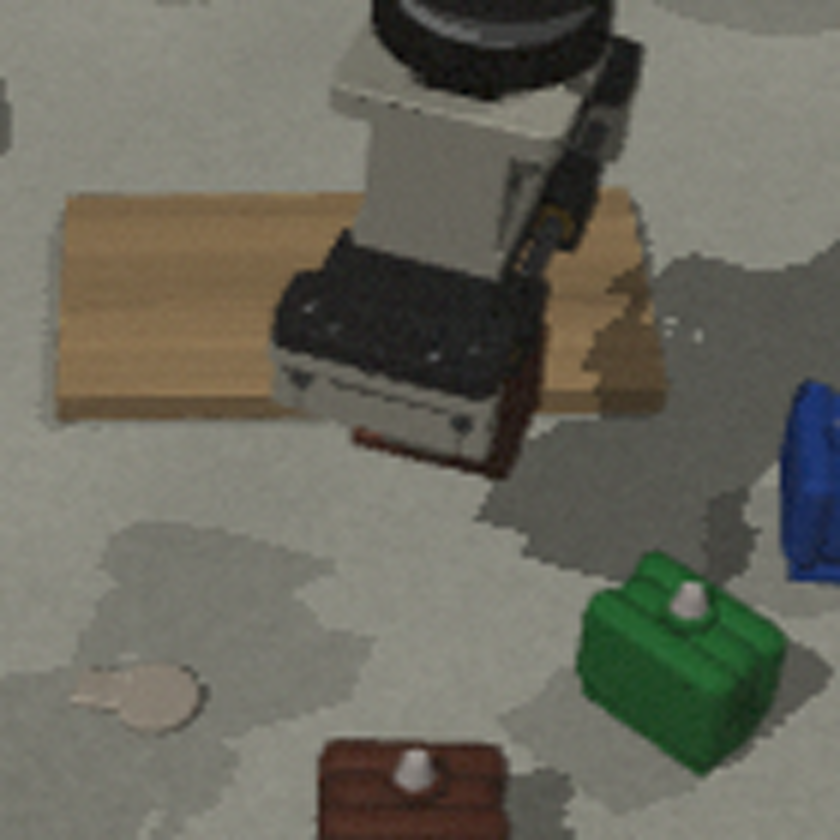

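{"method": "send_rows", "body": {"commands": [[[0, 0, 0.01, 0, 0.0365], [0, 0.001, 0.018, 0, 0.0365], [0, 0.001, 0.022, 0, 0.0365], [0, 0.001, 0.024, 0, 0.0365], [0, 0.001, 0.024, 0, 0.0365], [0, 0.001, 0.024, 0, 0.0365], [0, 0.001, 0.02, 0, 0.0365], [0, 0.001, 0.014, 0, 0.0365], [0, 0.001, 0.006, 0, 0.0365], [0, 0, 0, 0, 0.0365]]]}}

```text
time: 11.08
tool_pos: [421.4, -298.7, 94.8]
tcp_rot: [1.47, 1.539, -0.346]
contact_force: [1.0, 0.6, -1.4]
grip_width: 36.7
```

```bash
python3 -c "
from h import *
move((425,-313,27),75.7)"
```

```text
t 11.08 pos [ 421.4 -298.7   94.8] w 36.68 F [ 1.02  0.62 -1.39] M [ 0.03  0.03 -0.02]
tool axes x [ 0.03  -0.011 -0.999] y [ 0.97  -0.242  0.032] z yaw -104.04
shift tool mm [68.   4.8 12.8]
world yaw err -0.26  -> turn about tool x 0.26 j6 1.03
```

{"method": "send_rows", "body": {"commands": [[[0.005, 0.001, 0.006, 0, 0.0365], [0.008, 0.001, 0.004, 0, 0.0365], [0.01, 0.001, 0.002, 0, 0.0365], [0.01, 0, 0, 0, 0.0365], [0.01, 0, 0, 0, 0.0365], [0.008, 0, 0, 0, 0.0365], [0.005, 0, 0, 0, 0.0365], [0.003, 0, 0, 0, 0.0365], [0, 0, 0, 0, 0.0365]]]}}

```text
time: 11.83
tool_pos: [422.7, -307.7, 26.7]
tcp_rot: [1.618, 1.545, -0.193]
contact_force: [-0.3, 0.5, -1.6]
grip_width: 36.4
```

```bash
python3 -c "
from h import *
move((425,-313,27),75.7)"
```

```text
t 11.83 pos [ 422.7 -307.7   26.7] w 36.44 F [-0.33  0.47 -1.6 ] M [0.03 0.02 0.04]
tool axes x [ 0.025 -0.005 -1.   ] y [ 0.971 -0.238  0.026] z yaw -103.77
shift tool mm [-0.3  3.5  4.6]
world yaw err -0.53  -> turn about tool x 0.53 j6 1.01
```

{"method": "send_rows", "body": {"commands": [[[0.001, 0, 0, 0, 0.0365], [0.001, 0, 0, 0, 0.0365]]]}}

```text
time: 12.0
tool_pos: [422.6, -307.6, 25.1]
tcp_rot: [1.611, 1.546, -0.199]
contact_force: [-4.4, 0.1, 7.0]
grip_width: 36.4
```

{"method": "send_rows", "body": {"commands": [[[0.001, 0, 0, 0, 0.0365]]]}}

```text
time: 12.08
tool_pos: [422.6, -307.7, 24.9]
tcp_rot: [1.591, 1.545, -0.219]
contact_force: [-2.6, 0.2, 6.7]
grip_width: 36.7
```

{"method": "send_rows", "body": {"commands": [[[-0.001, 0, 0, 0, 0.037], [0, 0, 0, 0, 0.039], [0, 0, 0, 0, 0.042], [0, 0, 0, 0, 0.046], [0, 0, 0, 0, 0.052], [0, 0, 0, 0, 0.058], [0, 0, 0, 0, 0.064], [0, 0, 0, 0, 0.066]]]}}

```text
time: 12.75
tool_pos: [424.1, -309.0, 28.0]
tcp_rot: [1.499, 1.54, -0.311]
contact_force: [0.3, 0.8, 0.6]
grip_width: 64.2
```

```bash
python3 -c "
from h import *
move((459,8,110),94.8)
s=cap('side')
cv2.imwrite('pics/d4.png',crop(s,300,110,60,7))"
```

```text
t 12.75 pos [ 424.1 -309.    28. ] w 64.25 F [0.33 0.76 0.62] M [ 0.06  0.02 -0.01]
tool axes x [ 0.029 -0.009 -1.   ] y [ 0.971 -0.237  0.03 ] z yaw -103.71
shift tool mm [ -83.9  -38.7 -316. ]
world yaw err 18.51  -> turn about tool x -18.51 j6 1.01
```

View pics/d4.png

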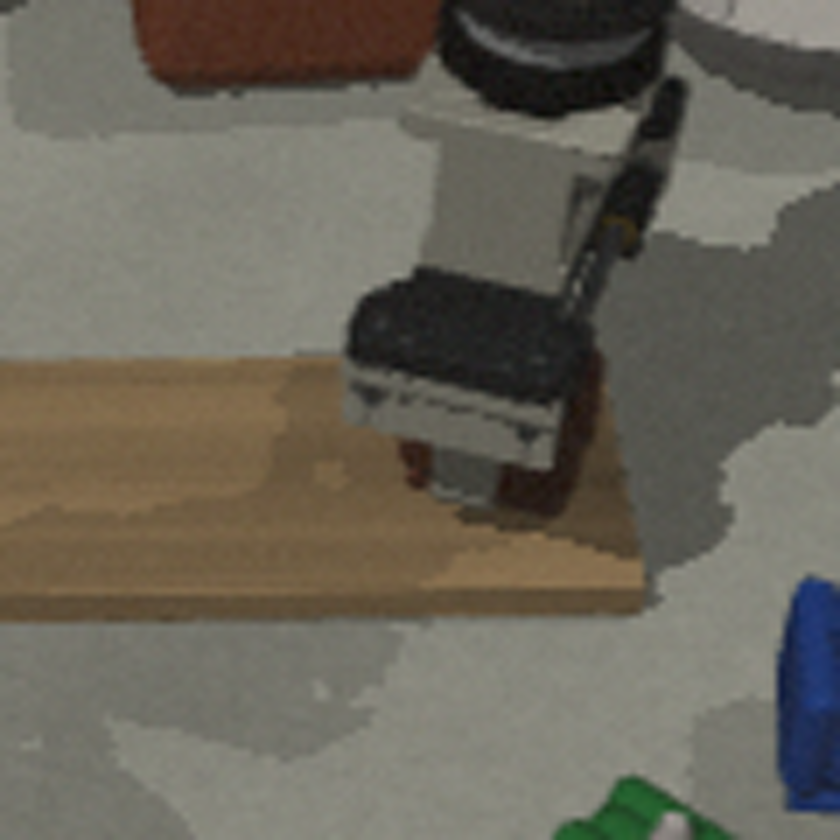

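Bulb B3 is standing on the board. I'll go up and over to the middle bulb.

{"method": "send_rows", "body": {"commands": [[[-0.008, 0, 0, 0, 0.068], [-0.015, 0, 0, 0, 0.07], [-0.018, 0, 0, 0, 0.07], [-0.02, 0, 0, 0, 0.07], [-0.018, 0, 0, 0, 0.07], [-0.01, -0.002, -0.008, 0, 0.07], [-0.002, -0.004, -0.02, 0, 0.07], [0, -0.004, -0.024, 0, 0.07], [0, -0.004, -0.028, 0, 0.07], [0, -0.004, -0.028, 0, 0.07]]]}}

```text
time: 13.63
tool_pos: [429.3, -198.5, 126.1]
tcp_rot: [1.455, 1.537, -0.363]
contact_force: [0.6, -0.2, -0.2]
grip_width: 69.7
```

{"method": "send_rows", "body": {"commands": [[[0, -0.004, -0.028, -2, 0.07], [0, -0.004, -0.028, -3, 0.07], [0, -0.004, -0.028, -3, 0.07], [0, -0.004, -0.028, -3, 0.07], [0, -0.004, -0.024, -3, 0.07], [0, -0.003, -0.018, -2, 0.07], [0, 0, -0.01, -1, 0.07], [0, 0, -0.004, 0, 0.07], [0, 0, 0, 0, 0.07]]]}}

```text
time: 14.38
tool_pos: [421.7, -12.1, 125.7]
tcp_rot: [1.202, 1.538, -0.299]
contact_force: [-0.1, -0.4, -0.2]
grip_width: 69.8
```

```bash
python3 -c "
from h import *
move((459,8,110),94.8)
t=cap('top');s=cap('side')
cv2.imwrite('pics/d5.png',s['color'])
cv2.imwrite('pics/d5t.png',t['color'])"
```

```text
t 14.38 pos [421.7 -12.1 125.7] w 69.8 F [-0.08 -0.35 -0.22] M [ 0.04  0.04 -0.02]
tool axes x [ 0.031 -0.01  -0.999] y [0.997 0.07  0.031] z yaw -86.03
shift tool mm [ 16.7  38.1 -17.6]
world yaw err 0.83  -> turn about tool x -0.83 j6 1.3
```

View pics/d5.png

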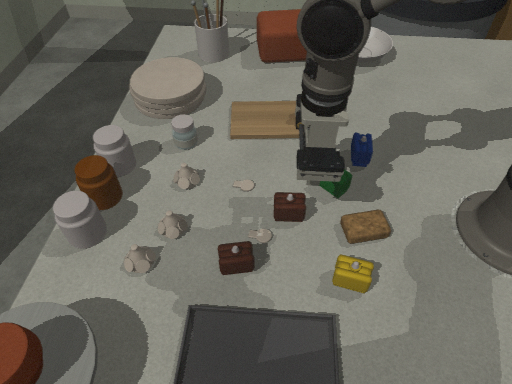

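View pics/d5t.png

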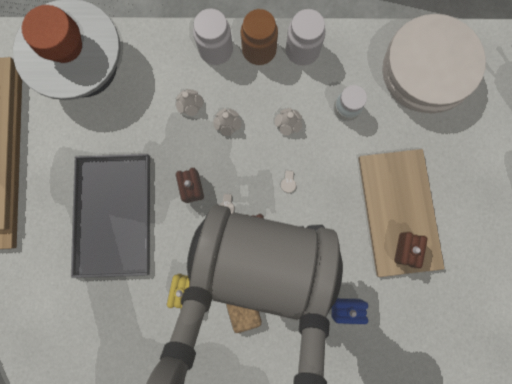

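{"method": "send_rows", "body": {"commands": [[[0, 0.005, -0.002, -0.8, 0.066], [0, 0.007, -0.003, 0, 0.066], [0, 0.008, -0.004, 0, 0.066], [0.002, 0.008, -0.004, 0, 0.066], [0.004, 0.006, -0.003, 0, 0.066], [0.006, 0.003, -0.001, 0, 0.066], [0.006, 0, 0, 0, 0.066], [0.006, 0, 0, 0, 0.066], [0.003, 0, 0, 0, 0.066], [0, 0, 0, 0, 0.066]]]}}

```text
time: 15.32
tool_pos: [463.7, 5.6, 95.8]
tcp_rot: [1.167, 1.538, -0.326]
contact_force: [0.2, -0.3, 0.9]
grip_width: 66.0
```

```bash
python3 -c "
from h import *
move((459,8,13),94.8)"
```

```text
t 15.32 pos [463.7   5.6  95.8] w 66.02 F [ 0.17 -0.32  0.88] M [-0.02  0.01 -0.02]
tool axes x [ 0.031 -0.01  -0.999] y [0.997 0.078 0.03 ] z yaw -85.56
shift tool mm [82.6 -7.  -3.8]
world yaw err 0.36  -> turn about tool x -0.36 j6 1.35
```

{"method": "send_rows", "body": {"commands": [[[0.005, -0.002, -0.001, 0, 0.066], [0.008, -0.002, -0.001, 0, 0.066], [0.01, -0.001, -0.001, 0, 0.066], [0.01, -0.001, -0.001, 0, 0.066], [0.01, 0, 0, 0, 0.066], [0.01, 0, 0, 0, 0.062], [0.01, 0, 0, 0, 0.06], [0.007, 0, 0, 0, 0.058], [0.003, 0, 0, 0, 0.056], [0, 0, 0, 0, 0.056]]]}}

```text
time: 16.15
tool_pos: [456.1, 8.4, 16.4]
tcp_rot: [1.16, 1.539, -0.335]
contact_force: [0.6, -0.7, 1.0]
grip_width: 56.1
```

```bash
python3 -c "
from h import *
move((459,8,13),94.8)"
```

```text
t 16.15 pos [456.1   8.4  16.4] w 56.13 F [ 0.61 -0.67  1.01] M [0.02 0.03 0.01]
tool axes x [ 0.03  -0.01  -0.999] y [0.997 0.076 0.029] z yaw -85.64
shift tool mm [3.5 2.8 0.6]
world yaw err 0.44  -> turn about tool x -0.44 j6 1.36
```

Now I'll close in small steps to 42 mm (2 mm of squeeze), then do the slide test.

{"method": "send_rows", "body": {"commands": [[[0, 0.002, 0, 0, 0.053], [0, 0.001, 0, 0, 0.05], [0, 0, 0, 0, 0.048], [0, 0, 0, 0, 0.0465], [0, 0, 0, 0, 0.0455], [0, 0, 0, 0, 0.0445], [0, 0, 0, 0, 0.044]]]}}

```text
time: 16.73
tool_pos: [460.6, 8.5, 18.3]
tcp_rot: [1.177, 1.535, -0.317]
contact_force: [0.5, 0.7, 0.1]
grip_width: 44.0
```

{"method": "send_rows", "body": {"commands": [[[0, 0, 0, 0, 0.0435], [0, 0, 0, 0, 0.043], [0, 0, 0, 0, 0.043]]]}}

```text
time: 16.98
tool_pos: [460.6, 8.4, 18.5]
tcp_rot: [1.177, 1.535, -0.317]
contact_force: [0.5, 0.0, -1.7]
grip_width: 43.0
```

{"method": "send_rows", "body": {"commands": [[[0, 0, 0, 0, 0.0425], [0, 0, 0, 0, 0.0425], [0, 0, 0, 0, 0.0425]]]}}

```text
time: 17.23
tool_pos: [460.7, 8.4, 18.5]
tcp_rot: [1.177, 1.535, -0.317]
contact_force: [0.1, 0.2, 0.3]
grip_width: 42.6
```

{"method": "send_rows", "body": {"commands": [[[0.001, 0, 0, 0, 0.0425], [0.001, 0, 0, 0, 0.0425]]]}}

```text
time: 17.4
tool_pos: [461.0, 8.3, 16.6]
tcp_rot: [1.18, 1.534, -0.314]
contact_force: [0.8, -0.1, 1.0]
grip_width: 42.3
```

{"method": "send_rows", "body": {"commands": [[[0.001, 0, 0, 0, 0.0425], [0.001, 0, 0, 0, 0.0425]]]}}

```text
time: 17.57
tool_pos: [461.3, 8.2, 14.6]
tcp_rot: [1.183, 1.534, -0.312]
contact_force: [-0.0, -0.2, 1.4]
grip_width: 42.6
```

{"method": "send_rows", "body": {"commands": [[[0.001, 0, 0, 0, 0.0425]]]}}

```text
time: 17.65
tool_pos: [461.4, 8.2, 13.5]
tcp_rot: [1.184, 1.534, -0.311]
contact_force: [-0.4, -0.8, 1.4]
grip_width: 42.8
```

{"method": "send_rows", "body": {"commands": [[[0, 0, 0, 0, 0.0415], [0, 0, 0, 0, 0.041], [0, 0, 0, 0, 0.041], [0.001, 0, 0, 0, 0.041], [0.001, 0, 0, 0, 0.041]]]}}

```text
time: 18.07
tool_pos: [461.6, 8.3, 11.4]
tcp_rot: [1.188, 1.533, -0.306]
contact_force: [0.8, 0.9, 2.2]
grip_width: 41.0
```

{"method": "send_rows", "body": {"commands": [[[0.001, 0, 0, 0, 0.041]]]}}

```text
time: 18.15
tool_pos: [461.8, 8.2, 10.4]
tcp_rot: [1.191, 1.533, -0.304]
contact_force: [-0.3, -0.8, 3.0]
grip_width: 41.1
```

B2 slides with the same low friction, so it is soft too. I'll finish the squeeze and lift it.

{"method": "send_rows", "body": {"commands": [[[-0.001, 0, 0, 0, 0.04], [0, 0, 0, 0, 0.039], [0, 0, 0, 0, 0.038], [0, 0, 0, 0, 0.037], [0, 0, 0, 0, 0.0365], [0, 0, 0, 0, 0.0365], [0, 0, 0, 0, 0.0365]]]}}

```text
time: 18.73
tool_pos: [460.7, 8.4, 10.4]
tcp_rot: [1.177, 1.536, -0.317]
contact_force: [-1.4, -0.2, 0.2]
grip_width: 36.4
```

{"method": "send_rows", "body": {"commands": [[[-0.004, 0, 0, 0, 0.0365], [-0.008, 0, 0, 0, 0.0365], [-0.012, 0, 0, 0, 0.0365], [-0.016, 0, 0, 0, 0.0365], [-0.016, 0, 0, 0, 0.0365], [-0.016, 0, 0, 0, 0.0365], [-0.012, 0, 0.004, 0, 0.0365], [-0.008, 0, 0.01, 0, 0.0365], [-0.004, 0, 0.016, 0, 0.0365], [0, 0, 0.02, 0, 0.0365]]]}}

```text
time: 19.57
tool_pos: [459.5, -38.6, 116.5]
tcp_rot: [1.187, 1.537, -0.303]
contact_force: [-0.3, -0.3, -1.1]
grip_width: 36.7
```

```bash
python3 -c "
from h import *
move((504,-304,110),94.8)
s=cap('side')
cv2.imwrite('pics/d6.png',crop(s,291,139,70,6))"
```

```text
t 19.57 pos [459.5 -38.6 116.5] w 36.66 F [-0.25 -0.31 -1.07] M [ 0.04 -0.01  0.02]
tool axes x [ 0.033 -0.01  -0.999] y [0.996 0.081 0.032] z yaw -85.37
shift tool mm [ 10.7  22.6 268. ]
world yaw err 0.17  -> turn about tool x -0.17 j6 1.24
```

View pics/d6.png

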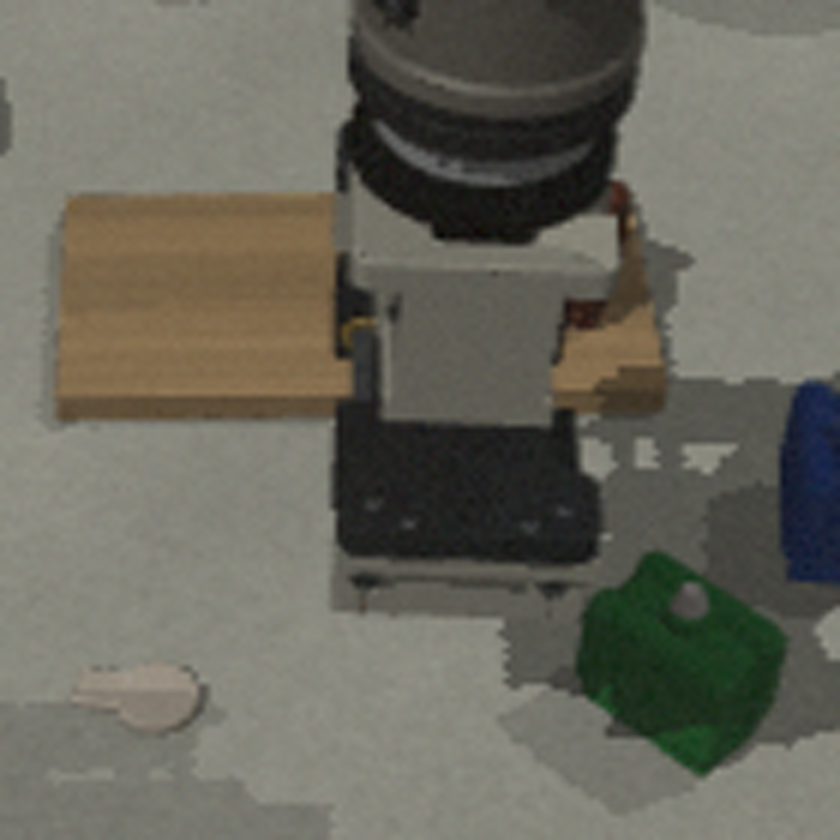

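{"method": "send_rows", "body": {"commands": [[[0, 0.001, 0.022, 0, 0.0365], [0, 0.002, 0.024, 0, 0.0365], [0, 0.003, 0.024, 0, 0.0365], [0, 0.004, 0.024, 0, 0.0365], [0, 0.004, 0.024, 0, 0.0365], [0, 0.004, 0.024, 0, 0.0365], [0, 0.004, 0.024, 0, 0.0365], [0, 0.004, 0.022, 0, 0.0365], [0, 0.003, 0.016, 0, 0.0365], [0, 0.001, 0.01, 0, 0.0365]]]}}

```text
time: 20.45
tool_pos: [506.5, -261.3, 127.4]
tcp_rot: [1.148, 1.532, -0.343]
contact_force: [-0.6, 0.5, -1.2]
grip_width: 36.5
```

```bash
python3 -c "
from h import *
move((510,-303,26),94.8)"
```

```text
t 20.45 pos [ 506.5 -261.3  127.4] w 36.45 F [-0.62  0.53 -1.21] M [ 0.03  0.02 -0.01]
tool axes x [ 0.036 -0.013 -0.999] y [0.996 0.08  0.035] z yaw -85.43
shift tool mm [102.   -3.4  40.2]
world yaw err 0.23  -> turn about tool x -0.23 j6 0.87
```

{"method": "send_rows", "body": {"commands": [[[0.003, 0, 0.01, 0, 0.0365], [0.006, 0, 0.012, 0, 0.0365], [0.01, 0, 0.01, 0, 0.0365], [0.012, 0, 0.005, 0, 0.0365], [0.012, -0.001, 0, 0, 0.0365], [0.012, -0.001, 0, 0, 0.0365], [0.012, 0, 0, 0, 0.0365], [0.01, 0, 0, 0, 0.0365], [0.006, 0, 0, 0, 0.0365], [0.002, 0, 0, 0, 0.0365]]]}}

```text
time: 21.28
tool_pos: [508.3, -301.1, 32.4]
tcp_rot: [1.232, 1.539, -0.259]
contact_force: [0.3, -0.6, -1.3]
grip_width: 36.7
```

```bash
python3 -c "
from h import *
move((510,-303,25.5),94.8)"
```

```text
t 21.28 pos [ 508.3 -301.1   32.4] w 36.72 F [ 0.3  -0.57 -1.34] M [0.03 0.1  0.02]
tool axes x [ 0.031 -0.008 -0.999] y [0.996 0.08  0.03 ] z yaw -85.43
shift tool mm [6.9 1.3 2. ]
world yaw err 0.23  -> turn about tool x -0.23 j6 0.81
```

{"method": "send_rows", "body": {"commands": [[[0.003, 0, 0, 0, 0.0365], [0.002, 0, 0, 0, 0.0365], [0.001, 0, 0, 0, 0.0365]]]}}

```text
time: 21.53
tool_pos: [508.4, -300.6, 25.3]
tcp_rot: [1.247, 1.54, -0.243]
contact_force: [-2.3, -0.4, 3.0]
grip_width: 36.7
```

{"method": "send_rows", "body": {"commands": [[[0.001, 0, 0, 0, 0.0365]]]}}

```text
time: 21.62
tool_pos: [508.6, -300.9, 25.0]
tcp_rot: [1.228, 1.539, -0.262]
contact_force: [-2.5, -0.2, 5.0]
grip_width: 36.6
```

{"method": "send_rows", "body": {"commands": [[[-0.001, 0, 0, 0, 0.037], [0, 0, 0, 0, 0.039], [0, 0, 0, 0, 0.042], [0, 0, 0, 0, 0.046], [0, 0, 0, 0, 0.052], [0, 0, 0, 0, 0.058], [0, 0, 0, 0, 0.064], [0, 0, 0, 0, 0.066]]]}}

```text
time: 22.28
tool_pos: [510.3, -301.9, 28.4]
tcp_rot: [1.175, 1.534, -0.314]
contact_force: [0.1, -0.5, -0.3]
grip_width: 64.5
```

{"method": "send_rows", "body": {"commands": [[[-0.008, 0, 0, 0, 0.068], [-0.015, 0, 0, 0, 0.07], [-0.02, 0, 0, 0, 0.07], [-0.025, 0, 0, 0, 0.07], [-0.025, 0, 0, 0, 0.07], [-0.015, 0, -0.008, 0, 0.07], [-0.006, 0, -0.018, 0, 0.07], [0, 0, -0.026, 0, 0.07], [0, 0, -0.03, 0, 0.07], [0, 0, -0.03, 0, 0.07]]]}}

```text
time: 23.12
tool_pos: [497.7, -191.5, 151.7]
tcp_rot: [1.12, 1.527, -0.378]
contact_force: [0.3, 0.1, -0.3]
grip_width: 69.7
```

```bash
python3 -c "
from h import *
move((552,142,125),103.8)"
```

```text
t 23.12 pos [ 497.7 -191.5  151.7] w 69.71 F [ 0.33  0.09 -0.29] M [ 0.04 -0.03  0.01]
tool axes x [ 0.041 -0.016 -0.999] y [0.997 0.073 0.039] z yaw -85.83
shift tool mm [  23.5   77.5 -329.2]
world yaw err 9.63  -> turn about tool x -9.63 j6 0.98
```

{"method": "send_rows", "body": {"commands": [[[0, 0.005, -0.03, -1, 0.07], [0, 0.007, -0.03, -1, 0.07], [0, 0.007, -0.03, -1, 0.07], [0, 0.007, -0.03, -1, 0.07], [0, 0.008, -0.03, -1, 0.07], [0, 0.009, -0.03, -1, 0.07], [0, 0.01, -0.028, -1, 0.07], [0, 0.01, -0.022, -1, 0.07], [0, 0.008, -0.014, -1, 0.07], [0, 0.004, -0.006, 0, 0.07]]]}}

```text
time: 23.95
tool_pos: [535.9, 83.8, 157.2]
tcp_rot: [1.006, 1.519, -0.326]
contact_force: [-0.1, -1.0, -0.2]
grip_width: 70.3
```

```bash
python3 -c "
from h import *
move((552,142,100),103.8)
t=cap('top');s=cap('side')
cv2.imwrite('pics/d7t.png',t['color'])
cv2.imwrite('pics/d7.png',s['color'])"
```

```text
t 23.95 pos [535.9  83.8 157.2] w 70.32 F [-0.11 -0.99 -0.21] M [ 0.01 -0.01  0.01]
tool axes x [ 0.049 -0.017 -0.999] y [0.971 0.237 0.044] z yaw -76.34
shift tool mm [ 56.9  26.9 -54.3]
world yaw err 0.14  -> turn about tool x -0.14 j6 1.37
```

View pics/d7.png

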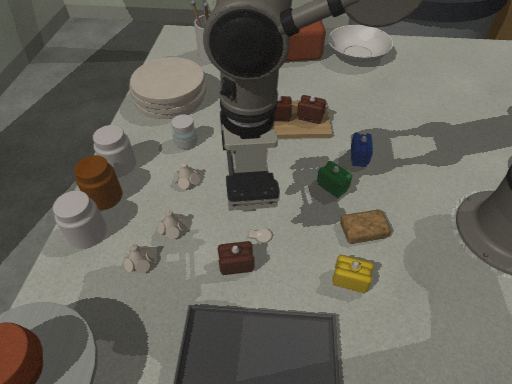

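View pics/d7t.png

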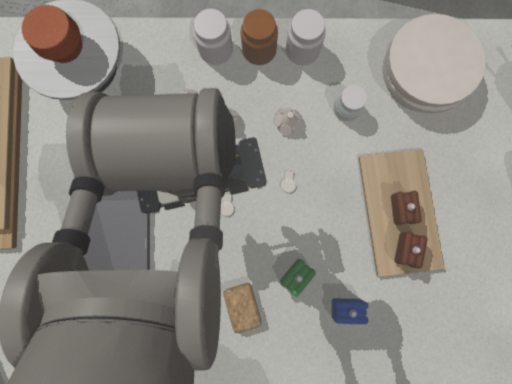

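Two bulbs now stand on the board at (407,207) and (412,249), and nothing else has moved. On to the third.

{"method": "send_rows", "body": {"commands": [[[0, 0.003, -0.006, 0, 0.066], [0, 0.004, -0.01, 0, 0.066], [0.003, 0.005, -0.012, 0, 0.066], [0.006, 0.005, -0.011, 0, 0.066], [0.008, 0.004, -0.008, 0, 0.066], [0.01, 0.002, -0.004, 0, 0.066], [0.01, 0.001, 0, 0, 0.066], [0.008, 0, 0, 0, 0.066], [0.004, 0, 0, 0, 0.066], [0, 0, 0, 0, 0.066]]]}}

```text
time: 24.88
tool_pos: [550.0, 135.7, 101.9]
tcp_rot: [0.944, 1.521, -0.398]
contact_force: [0.3, -0.3, -0.0]
grip_width: 66.4
```

```bash
python3 -c "
from h import *
move((552,142,17),103.8)"
```

```text
t 24.88 pos [550.  135.7 101.9] w 66.43 F [ 0.29 -0.33 -0.05] M [-0.02  0.01 -0.03]
tool axes x [ 0.046 -0.019 -0.999] y [0.973 0.227 0.04 ] z yaw -76.92
shift tool mm [84.8 -0.1 -8.1]
world yaw err 0.72  -> turn about tool x -0.72 j6 1.48
```

{"method": "send_rows", "body": {"commands": [[[0.005, 0, -0.003, -0.7, 0.066], [0.008, 0, -0.003, 0, 0.066], [0.01, 0, -0.001, 0, 0.066], [0.01, 0, 0, 0, 0.066], [0.01, 0, 0, 0, 0.066], [0.01, 0, 0, 0, 0.062], [0.01, 0, 0, 0, 0.06], [0.007, 0, 0, 0, 0.058], [0.003, 0, 0, 0, 0.056], [0, 0, 0, 0, 0.056]]]}}

```text
time: 25.72
tool_pos: [551.5, 140.3, 20.1]
tcp_rot: [0.912, 1.522, -0.418]
contact_force: [0.6, 0.6, -0.3]
grip_width: 56.6
```

```bash
python3 -c "
from h import *
move((552,142,17),103.8)"
```

```text
t 25.72 pos [551.5 140.3  20.1] w 56.56 F [ 0.61  0.62 -0.27] M [-0.01  0.04 -0.04]
tool axes x [ 0.044 -0.02  -0.999] y [0.97  0.239 0.038] z yaw -76.24
shift tool mm [ 3.1  0.8 -1.6]
world yaw err 0.04  -> turn about tool x -0.04 j6 1.48
```

{"method": "send_rows", "body": {"commands": [[[0, 0, -0.0015, 0, 0.053], [0, 0, 0, 0, 0.05], [0, 0, 0, 0, 0.048], [0, 0, 0, 0, 0.0465], [0, 0, 0, 0, 0.0455], [0, 0, 0, 0, 0.0445], [0, 0, 0, 0, 0.044]]]}}

```text
time: 26.3
tool_pos: [552.3, 142.3, 21.9]
tcp_rot: [0.949, 1.519, -0.381]
contact_force: [-0.3, 0.1, -0.4]
grip_width: 44.0
```

{"method": "send_rows", "body": {"commands": [[[0, 0, 0, 0, 0.0435], [0, 0, 0, 0, 0.0435]]]}}

```text
time: 26.47
tool_pos: [552.2, 142.2, 21.9]
tcp_rot: [0.949, 1.519, -0.381]
contact_force: [0.5, 0.3, -1.7]
grip_width: 43.6
```

{"method": "send_rows", "body": {"commands": [[[0, 0, 0, 0, 0.043], [0, 0, 0, 0, 0.043], [0, 0, 0, 0, 0.043]]]}}

```text
time: 26.72
tool_pos: [552.2, 142.2, 21.9]
tcp_rot: [0.948, 1.519, -0.382]
contact_force: [-0.3, 0.2, -0.0]
grip_width: 43.2
```

{"method": "send_rows", "body": {"commands": [[[0.001, 0, 0, 0, 0.043], [0.001, 0, 0, 0, 0.043]]]}}

```text
time: 26.88
tool_pos: [552.5, 142.4, 21.3]
tcp_rot: [0.96, 1.519, -0.37]
contact_force: [-4.1, 1.1, 10.1]
grip_width: 43.1
```

{"method": "send_rows", "body": {"commands": [[[0.001, 0, 0, 0, 0.043]]]}}

```text
time: 26.97
tool_pos: [552.5, 142.5, 21.2]
tcp_rot: [0.966, 1.519, -0.364]
contact_force: [-3.7, -0.4, 9.3]
grip_width: 42.9
```

With only 1 mm of squeeze the fingers stick at more than 10 N of friction, where the soft bulbs slipped at about 1.5 N. So this bulb is hard. I'll keep the 43 mm grip and lift it to the tub.

{"method": "send_rows", "body": {"commands": [[[-0.002, 0, 0, 0, 0.043], [-0.004, 0, 0, 0, 0.043], [-0.008, 0, 0, 0, 0.043], [-0.012, 0, 0, 0, 0.043], [-0.014, 0, 0, 0, 0.043], [-0.014, 0, 0, 0, 0.043], [-0.012, 0, 0, 0, 0.043], [-0.008, 0, 0, 0, 0.043], [-0.004, 0, 0, 0, 0.043], [0, 0, 0, 0, 0.043]]]}}

```text
time: 27.8
tool_pos: [548.1, 143.8, 105.2]
tcp_rot: [0.956, 1.519, -0.374]
contact_force: [-1.2, 0.0, -0.5]
grip_width: 42.8
```

```bash
python3 -c "
from h import *
move((500,306,100),103.8)
s=cap('side')
cv2.imwrite('pics/d8.png',crop(s,240,230,80,5))"
```

```text
t 27.8 pos [548.1 143.8 105.2] w 42.78 F [-1.23  0.03 -0.52] M [ 0.02  0.07 -0.06]
tool axes x [ 0.048 -0.019 -0.999] y [0.97  0.239 0.042] z yaw -76.25
shift tool mm [  -0.2   -8.2 -169. ]
world yaw err 0.05  -> turn about tool x -0.05 j6 1.48
```

View pics/d8.png

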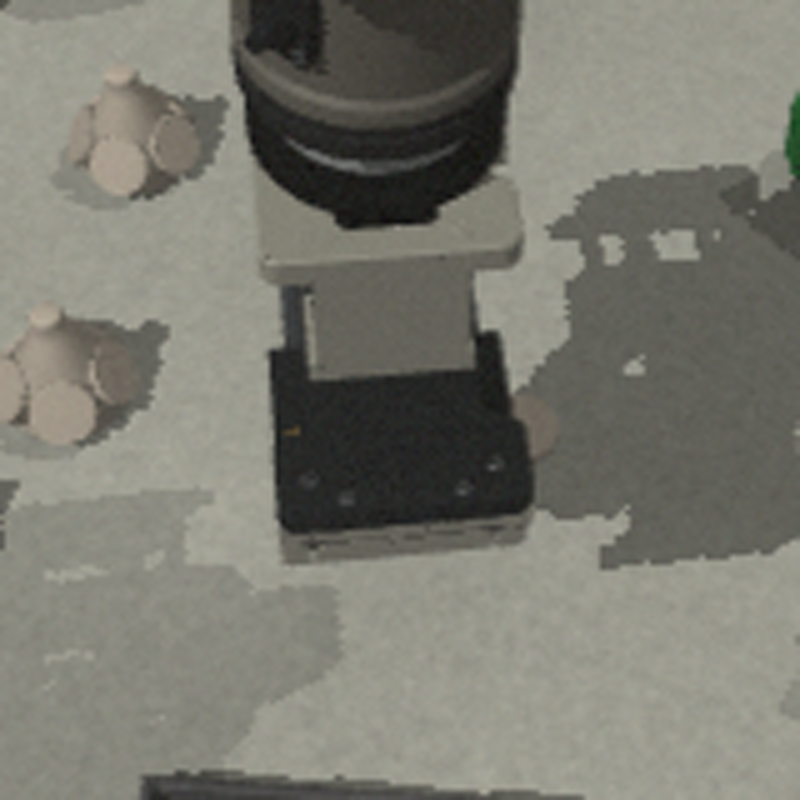

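{"method": "send_rows", "body": {"commands": [[[0, 0, -0.008, 0, 0.043], [0, -0.001, -0.014, 0, 0.043], [0, -0.001, -0.02, 0, 0.043], [0, -0.001, -0.022, 0, 0.043], [0, -0.001, -0.022, 0, 0.043], [0, -0.001, -0.022, 0, 0.043], [0, -0.001, -0.02, 0, 0.043], [0, -0.001, -0.014, 0, 0.043], [0, 0, -0.008, 0, 0.043], [0, 0, 0, 0, 0.043]]]}}

```text
time: 28.68
tool_pos: [498.3, 295.9, 91.1]
tcp_rot: [0.741, 1.53, -0.593]
contact_force: [-0.3, 0.1, -1.6]
grip_width: 43.1
```

```bash
python3 -c "
from h import *
move((500,306,27),103.8)
s=cap('side')
cv2.imwrite('pics/d9.png',crop(s,240,304,80,5))"
```

```text
t 28.68 pos [498.3 295.9  91.1] w 43.08 F [-0.26  0.08 -1.61] M [0.01 0.01 0.02]
tool axes x [ 0.034 -0.023 -0.999] y [0.971 0.236 0.028] z yaw -76.42
shift tool mm [ 63.8   2.3 -11.4]
world yaw err 0.22  -> turn about tool x -0.22 j6 1.78
```

View pics/d9.png

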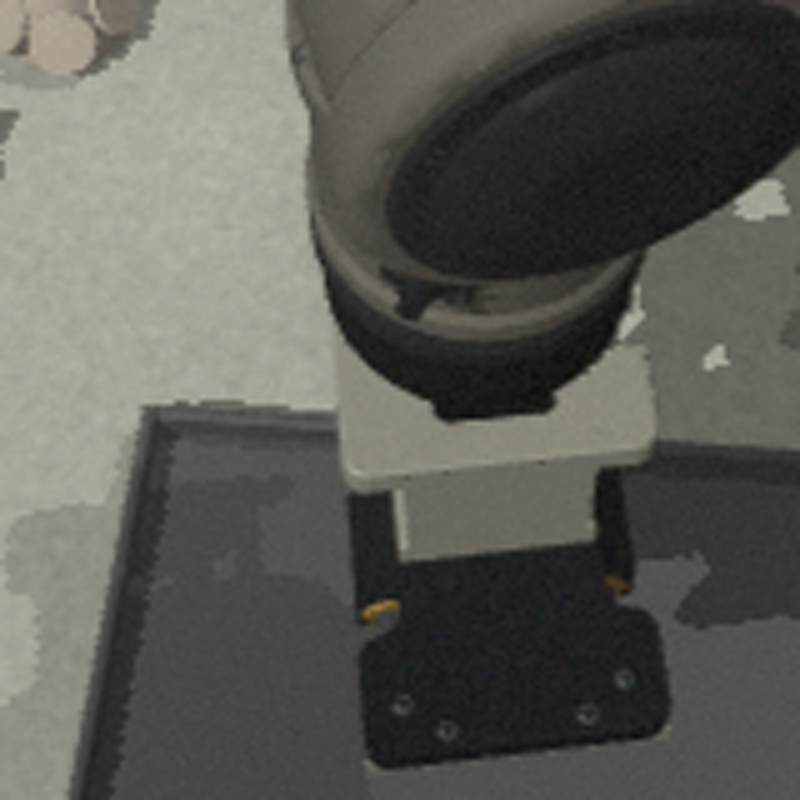

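{"method": "send_rows", "body": {"commands": [[[0.004, 0, -0.004, 0, 0.043], [0.007, 0, -0.004, 0, 0.043], [0.01, 0, -0.002, 0, 0.043], [0.01, 0, 0, 0, 0.043], [0.009, 0, 0, 0, 0.043], [0.007, 0, 0, 0, 0.043], [0.005, 0, 0, 0, 0.043], [0.002, 0, 0, 0, 0.043], [0, 0, 0, 0, 0.043]]]}}

```text
time: 29.48
tool_pos: [498.3, 299.7, 28.4]
tcp_rot: [0.612, 1.531, -0.726]
contact_force: [-0.2, 0.2, -0.4]
grip_width: 43.0
```

```bash
python3 -c "
from h import *
move((500,306,26),103.8)"
```

```text
t 29.48 pos [498.3 299.7  28.4] w 43.03 F [-0.22  0.24 -0.38] M [ 0.07  0.01 -0.  ]
tool axes x [ 0.03  -0.026 -0.999] y [0.973 0.23  0.023] z yaw -76.71
shift tool mm [ 2.3  3.1 -5.8]
world yaw err 0.51  -> turn about tool x -0.51 j6 1.8
```

{"method": "send_rows", "body": {"commands": [[[0.001, 0, 0, 0, 0.043]]]}}

```text
time: 29.57
tool_pos: [498.5, 299.6, 27.4]
tcp_rot: [0.615, 1.531, -0.724]
contact_force: [0.5, -0.1, -1.4]
grip_width: 43.2
```

{"method": "send_rows", "body": {"commands": [[[0.001, 0, 0, 0, 0.043]]]}}

```text
time: 29.65
tool_pos: [498.4, 299.5, 26.7]
tcp_rot: [0.61, 1.531, -0.728]
contact_force: [-3.7, 0.2, 5.4]
grip_width: 43.0
```

{"method": "send_rows", "body": {"commands": [[[0.001, 0, 0, 0, 0.043]]]}}

```text
time: 29.73
tool_pos: [498.3, 299.5, 26.5]
tcp_rot: [0.614, 1.531, -0.724]
contact_force: [-4.8, -1.5, 7.1]
grip_width: 43.2
```

Contact with the tub floor. I'll release and retreat.

{"method": "send_rows", "body": {"commands": [[[-0.0005, 0, 0, 0, 0.0435], [0, 0, 0, 0, 0.044], [0, 0, 0, 0, 0.046], [0, 0, 0, 0, 0.05], [0, 0, 0, 0, 0.055], [0, 0, 0, 0, 0.06], [0, 0, 0, 0, 0.065], [0, 0, 0, 0, 0.066]]]}}

```text
time: 30.4
tool_pos: [500.1, 300.5, 29.2]
tcp_rot: [0.739, 1.529, -0.6]
contact_force: [1.4, 1.7, 0.5]
grip_width: 65.0
```

{"method": "send_rows", "body": {"commands": [[[-0.008, 0, 0, 0, 0.068], [-0.015, 0, 0, 0, 0.07], [-0.02, 0, 0, 0, 0.07], [-0.025, 0, 0, 0, 0.07], [-0.03, 0, 0, 0, 0.07], [-0.03, 0, 0, 0, 0.07], [-0.02, -0.01, 0, 0, 0.07], [-0.01, -0.02, 0.01, 0, 0.07], [0, -0.02, 0.02, 0, 0.07], [0, -0.02, 0.03, 0, 0.07]]]}}

```text
time: 31.23
tool_pos: [440.0, 232.3, 198.6]
tcp_rot: [0.839, 1.527, -0.496]
contact_force: [0.4, -0.5, 0.8]
grip_width: 69.7
```

{"method": "send_rows", "body": {"commands": [[[0, -0.01, 0.03, 0, 0.07], [0, -0.01, 0.03, 0, 0.07], [0, -0.01, 0.03, 0, 0.07], [0, 0, 0.03, 0, 0.07], [0, 0, 0.03, 0, 0.07], [0, 0, 0.02, 0, 0.07], [0, 0, 0.01, 0, 0.07], [0, 0, 0, 0, 0.07]]]}}

```text
time: 31.9
tool_pos: [448.9, 39.0, 210.3]
tcp_rot: [0.904, 1.519, -0.43]
contact_force: [0.7, 1.0, -0.6]
grip_width: 70.0
```

```bash
python3 -c "
from h import *
state()
t=cap('top');s=cap('side')
cv2.imwrite('pics/e1t.png',t['color'])
cv2.imwrite('pics/e1.png',s['color'])"
```

```text
t 31.9 pos [448.9  39.  210.3] w 70.03 F [ 0.71  1.02 -0.58] M [ 0.04  0.03 -0.02]
```

View pics/e1.png

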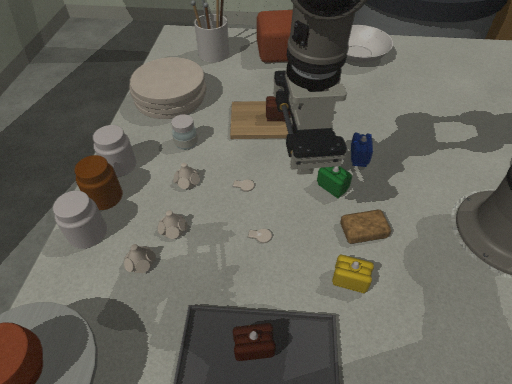

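View pics/e1t.png

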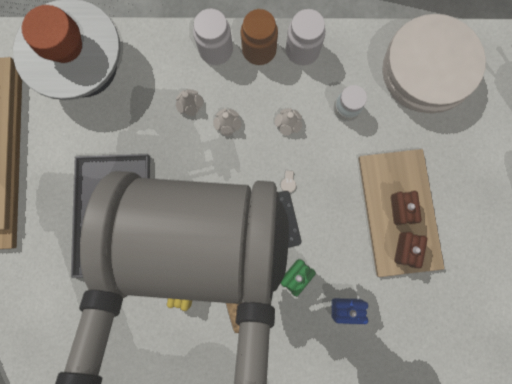

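```bash
python3 -c "
from plant import close_job
print(close_job())"
```

```text
the job is handed in; nothing more can be done
None
```

I felt all three bulbs and put each where it belongs: the two soft ones on the ware board and the one hard one in the soaking tub. I handed the job in at about 32 s of the 72 s allowed. The three look alike, so I name them by where they started, not as bulb_a, bulb_b or bulb_c.

| Bulb (start position, mm) | What I felt | Result | Placed |
|---|---|---|---|
| (465, −132) | slid at about 3.5 N of drag under a 3 mm squeeze; gave 7.5 mm | soft | board |
| (459, 8) | slid at about 1.4 N under 1.5 mm and about 3 N under 3 mm; gave 7.5 mm | soft | board |
| (552, 142) | stuck, over 9 N of drag under a squeeze of only 1 mm | hard | tub |

- **How I judged firmness:** The finger opening followed every command, so it could not tell soft from hard on its own. I used the drag on the wrist when the fingers slid down the cheeks.
- **Pinch force:** I only closed to set openings in small steps, and never let the fingers close at full grip. The pinch force itself was not measured, only estimated from the squeeze and the drag, at well under 20 N.
- **Last checks:** The final pictures show two bulbs upright on the board and one upright in the tub, with the gripper clear at 210 mm height. The flowers, petals, glaze jar and coloured look-alikes look unmoved.
- **What I could not see or correct:** The arm hid one petal and the tub in the last top view and one board bulb in the last side view. I checked each in the other view. The tool picked up a tilt of 2 to 3 degrees that these moves cannot correct; it did not upset any placing.

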